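# Take a surface reading on the small hotplate

### The job

Take the hand-held surface thermometer out of its dock and hold it upright with its sprung foot on the bright disc at the centre of the smaller of the two hotplates, pressed lightly so that the foot is pushed in about half of its travel, and with the display facing the front of the hotplate unit (the side with the dials). Finish while still holding it there; do not press hard, and leave the other things on the worktop where they are.

Things in the scene. Friction and masses are not known exactly. Their poses are not given: they have to be found in the camera images.
- probe: Surface thermometer, 156 mm tall, 0.13 kg, loose, hanging upright in the dock. White handle 36 (x) x 24 (y) mm from z = 66 to 156 mm (pinch across y from above); black collar 40 mm across, z = 60 to 66; steel barrel 18 mm across, z = 18 to 60; sprung foot below. Origin: on its axis at the face of the foot when fully out; z up; display on its -x face.
- foot (a joint): Travel of the thermometer's sprung foot into the barrel, in m: 0 fully out, 0.012 fully in. The foot starts to move at about 0.6 N and then takes 0.3 N per mm; about half way (6 mm) is about 2.4 N.
- foot_tip (a point): Centre of the flat lower face of the thermometer's foot (copper disc 14 mm across, 4 mm thick); moves with the foot.
- screen (a point): Centre of the thermometer's display, on the handle's -x face, 132 mm above the probe's origin.
- dock: Fixed grey block 64 x 64 x 75 mm on a thin 74 mm square base, with an upright through hole 23 mm across in the middle. The thermometer hangs in it by its collar, which rests on the top, so the foot's face is 15 mm above the worktop; pull it straight up at least 60 mm to clear. Origin: centre of its underside.
- hob: Fixed portable hotplate unit, white case with a steel top, 210 (x) x 340 (y) mm, steel top 55 mm above the worktop; two black dials stick out 18 mm on its front, the -x side. Origin: centre of its underside; carries both round plates side by side along its y, 85 mm either side of the middle, either one on either side.
- plate_small: The smaller round dark hotplate, flat top 110 mm across with a 118 mm flange, fixed on the unit. Origin: centre of its underside; its top is 10 mm higher, 65 mm above the worktop. Axes parallel to the unit's (-x to the dials).
- plate_small_spot (a point): Centre of the top of the smaller plate: middle of a flush bright steel disc 22 mm across.
- plate_large: The larger round dark hotplate, flat top 150 mm across, same height and with a like bright disc; not the one to measure.
- spice_jar: Bystander: spice jar 41 mm across, 105 mm tall, loose. Origin: centre of its underside.
- mug: Bystander: white mug 86 x 120 x 96 mm with handle, loose. Origin: centre of its underside.
- garlic: Bystander: garlic bulb about 60 mm, loose. Origin: centre of its underside.
- peeler: Bystander: peeler 170 x 25 x 18 mm, lying loose. Origin: centre of its underside.
- pepper_mill: Bystander: brown pepper mill 58 mm across, 170 mm tall, loose. Origin: centre of its underside.
There are look-alikes about, which are no part of the job. Leave any turquoise or yellow look-alike of the probe alone.

How it is judged (in metres and radians):
On the way:
1. the thermometer is lifted clear of its dock by the gripper (height (world z) of probe above 0.077 m and contact force between the fingers and probe above 1 N and contact force between probe and dock below 0.05 N), for 0.1 s.
At the end, for the whole second after the job is handed in: The gripper still holds the thermometer, at rest and upright within 0.1 rad, its foot centred within 8 mm of the small plate's centre spot and pushed in 3 to 9 mm of its 12 mm (contact force 0.6 to 6 N), the display facing the dial side of the unit within 0.35 rad (horizontal distance between foot_tip and plate_small_spot below 0.008 m and value of joint foot between 0.003 and 0.009 m and contact force between foot and plate_small between 0.6 and 6 N and angle between probe's own z axis and vertical below 0.1 rad and angle between the x axis of probe and the x axis of hob, either way round below 0.35 rad and x of screen in the frame of plate_small below -0.003 m and contact force between the fingers and probe above 1 N and contact force between probe and dock below 0.05 N and linear speed of probe below 0.02 m/s); the arm keeps its last pose, push and grip.
It fails at once if the thermometer is pressed hard (over 15 N) on a plate (contact force between probe and plate_small above 15 N or contact force between probe and plate_large above 15 N).
It fails at once if one of the bystanders (spice jar, mug, garlic, peeler, pepper mill) is moved over 30 mm (distance of any of spice_jar, mug, garlic, peeler, pepper_mill from where it was at the start of the episode above 0.03 m).
It also fails if it takes over 32 s, if anything falls off the work surface, if the arm or the gripper's body presses on something with over 40 N, if the wrist force passes 120 N, or if a joint passes its speed limit or range.

### The arm

A 6-joint arm with a two-finger parallel gripper is mounted at the origin on a cart in front of the work surface, level with it; the furniture and walls round the work are solid. World frame = base frame: x ahead of the robot, y to its left, z up, the work surface at z = 0. Lengths are in m, angles in degrees, forces in N, time in s.
With the tool pointing down it reaches from about 0.35 to 0.875 m from the base axis. Payload 4.2 kg.
Tool frame: the origin (TCP) lies midway between the tips of the shut fingers; the grasp point (between the pads) lies 19 mm behind it (r.pinch_z is the distance from the TCP to the grasp point, in m); z points along the fingers, y is the line along which they close (so a half turn about z gives the same grasp; the last joint's range is limited). The gripper opens to 87 mm and grips with 3 to 60 N. Pads are 19 mm wide; open, the fingers measure 117 mm over their backs; the gripper's body (75 mm by 190 mm) begins 51 mm behind the grasp point.
Start: joints at [85.634, 22.042, 0.453, 0, -68.411, -14.817], TCP at [0.205, 0.59, 0.223] pointing down, gripper open.
Joint ranges: [-179.83, 179.83], [-69.29, 118.12], [-61.27, 80.66], [-181.25, 117.63], [-171.15, -9.14], [-177.46, 177.46]. Speed limits (degrees/s): [159.86, 159.86, 180, 180, 180, 180].

### API

Orientations are given as a 3x3 rotation matrix whose columns are the frame's x, y, z axes.
In Python, from station import r, imaging, models gives the robot as it stands. The module is installed in compiled form; this text tells all that it offers.
- The arm moves only by the tool apply_moves, never from a script. Its argument "moves" is a list of rows, each a list of 2 entries, a list of its own where there are three numbers: the shift along the tool's x, y, z in m, then the turn about the tool's z in degrees. A call has 1 to 5 rows; each row shifts and turns the commanded pose from where the row before left it, along the tool's axes as they then stand; what a row does not reach is not made up. A row lasts 1/12 s, in which the tool goes at most 41.7 mm and 7.16 degrees, less where a joint would pass 70% of its speed; a pose out of reach is approached as far as the arm can. A call is refused whole if a number of a shift passes 0.0417 or a number of a turn 7.16, either way. A call with a gripper value outside its range is refused whole. "hand" is the finger opening in m, from 0 to 0.087, set as the call begins (left out, the last holds). The fingers move at their own pace and stop on an object; the grip force is fixed at half the most. Time passes only in rows, so rows that do not move let the fingers close. It gives the time, the measured TCP pose, the force, the opening and the grip force at its end, in the units of the state.
- r.sense(): the state, without advancing time (a new reading comes with each control period).
- imaging.capture(name): name is "side" or "top"; returns a dict with "frame" (480x640x3 uint8, blue, green, red), "intrinsics" (3x3 intrinsics, pixels), "dist" ([k1, k2, p1, p2, k3] as OpenCV has them; the pictures are not rectified), "eye" and "orientation" of the camera in the world. Camera axes: x right, y down, z forward; pixel columns grow to the right and rows downward; lengths in m; the calibration is good to about 2 mm. A picture is of the moment at which its call begins. There is no depth.
- r.finish_job(): hands the job in; it is judged then, once.
Trained networks look in a picture, given as the dict that the camera call returned (one of the last four; its "shot" number tells which), for a name from the list of things; names that differ only in an ending like _2 or _b are one class to them, and where a whole thing is asked for, a point or a joint stands for the part that bears it (a point fixed in the world has none). Each returns a list of dicts, best first, with "confidence" (0 to 1); they miss things now and then, are a little off and sometimes report something else, mostly with a low value. They report only what shows in the picture. A call takes as long as a camera call. They do not tell look-alikes from the thing itself.
- models.cut_out(picture, target): "region" (480x640 bool, what is visible of it) and "extent" ([left, top, width, height] as shares, 0 to 1, of the picture: columns of its width, rows of its height, round what is visible of it).
- models.place_of(picture, target): "at" ([column, row] as shares, 0 to 1, of the picture: columns of its width, rows of its height: a listed point, or the origin of a listed thing).
The state is a dict: "time_s": time; "joints": joint angles; "joint_velocities": joint speeds; "effort": joint torques, N m; "tcp_pos": TCP position; "ee_rot": TCP orientation; "wrist_force": force on the tool from outside, world axes, zero at the start; "moment": the same for the moment, N m; "gripper_width": opening from 0.0 (shut) to 1.0 (fully open); "gripper_force": force on a finger pad.
Only numpy, scipy, OpenCV 4.12 (cv2) and the standard library are available. Lean on these libraries where they do the work, as an engineer would, in place of code of your own. Each camera call takes 0.05 s, during which the arm holds its last target. There are 200 camera calls.

## Working session

There is one attempt and no reset: what is moved stays moved. The work goes in short steps, Python scripts to look and compute and a tool call to move; the robot and the scene stay as the last step left them, time stands still between calls to the robot, and variables do not carry over. Pictures are saved under pics/ and viewed, at most 10 in all, crops included, and the job is handed in when it is done.

Besides the shell and the picture viewer there is one more tool, called in YAML: its name, and indented under it one key for each argument. apply_moves: Moves the arm, as the interface text tells. Its arguments: {"type":"object","properties":{"moves":{"type":"array"},"hand":{"type":"number"}},"required":["moves"]}

```bash
mkdir -p pics; cat > h.py <<'E'
import numpy as np, cv2
from station import r, imaging, models
def ray(p,uv):
    u=cv2.undistortPoints(np.array([[uv]],float),np.array(p["intrinsics"],float),np.array(p["dist"],float))[0,0]
    d=np.array(p["orientation"])@np.array([u[0],u[1],1]); return np.array(p["eye"],float),d
def at_z(p,uv,z):
    e,d=ray(p,uv); return e+d*(z-e[2])/d[2]
def tri(rs):
    A=0;b=0
    for e,d in rs:
        d=d/np.linalg.norm(d);M=np.eye(3)-np.outer(d,d);A=A+M;b=b+M@e
    x=np.linalg.solve(A,b)
    return x,[np.linalg.norm(np.cross(x-e,d/np.linalg.norm(d))) for e,d in rs]
def proj(p,X):
    R=np.array(p["orientation"]);t=-R.T@np.array(p["eye"])
    return cv2.projectPoints(np.array(X,float).reshape(-1,3),cv2.Rodrigues(R.T)[0],t,np.array(p["intrinsics"],float),np.array(p["dist"],float))[0][:,0]
E
python3 - <<'E'
from h import *
ps={n:imaging.capture(n) for n in("side","top")}
for n,p in ps.items():
    cv2.imwrite(f"pics/{n}1.png",p["frame"]); print(n,np.round(p["eye"],3),np.round(p["orientation"],2).tolist())
    for t in["probe","screen","foot_tip","dock","hob","plate_small","plate_small_spot","plate_large"]:
        print(t,[(np.round(np.array(d["at"])*[640,480],1).tolist(),round(d["confidence"],2)) for d in models.place_of(p,t)])
print(r.sense(), r.pinch_z)
E
```

```text
side [ 0.135 -0.7    0.835] [[0.84, -0.37, 0.4], [-0.55, -0.57, 0.61], [0.0, -0.73, -0.68]]
probe [([223.8, 220.5], 0.88), ([186.8, 230.6], 0.84), ([293.3, 196.4], 0.65)]
screen [([219.6, 177.9], 0.83), ([179.2, 190.8], 0.8), ([255.3, 169.0], 0.69), ([430.7, 293.6], 0.52)]
foot_tip [([223.2, 220.9], 0.5), ([191.6, 230.2], 0.46)]
dock [([270.6, 209.7], 0.84)]
hob [([329.1, 288.5], 0.67)]
plate_small [([350.9, 298.6], 0.6), ([267.6, 339.1], 0.42)]
plate_small_spot [([345.3, 293.4], 0.73)]
plate_large [([312.1, 249.7], 0.83)]
top [ 0.424 -0.054  1.161] [[0.02, -0.99, 0.12], [-1.0, -0.01, 0.03], [-0.03, -0.12, -0.99]]
probe [([225.3, 238.9], 0.86), ([208.3, 327.6], 0.82), ([216.6, 286.7], 0.58), ([402.0, 246.9], 0.49)]
screen [([187.3, 328.2], 0.79), ([193.3, 281.5], 0.72), ([211.1, 239.1], 0.56)]
foot_tip []
dock [([229.0, 238.9], 0.59), ([401.4, 246.4], 0.55)]
hob []
plate_small [([401.2, 247.3], 0.71), ([259.6, 324.9], 0.41)]
plate_small_spot [([403.6, 246.2], 0.82)]
plate_large [([323.7, 246.7], 0.77), ([403.3, 245.7], 0.73)]
{'time_s': 0.9, 'joints': array([ 8.56331835e+01,  2.20408505e+01,  4.51990695e-01, -1.57604993e-03,
       -6.84083605e+01, -1.48176236e+01]), 'joint_velocities': array([ 0.007606  , -0.02088358, -0.00622072,  0.01844697, -0.10828317,
       -0.07393526]), 'effort': array([-2.89914042e-04, -3.90458214e+01,  1.87618339e+01,  4.22433615e+00,
        1.54829747e-02, -1.75028435e-05]), 'tcp_pos': array([0.20533392, 0.59029096, 0.22255038]), 'ee_rot': array([[ 9.44462320e-01, -3.28619729e-01, -2.18088327e-05],
       [-3.28619728e-01, -9.44462319e-01,  5.03215222e-05],
       [-3.71342657e-05, -4.03599689e-05, -9.99999998e-01]]), 'wrist_force': array([ 0.40335062, -0.10313025, -0.8074416 ]), 'moment': array([-0.02222403, -0.03952968,  0.070941  ]), 'gripper_force': 0.0, 'gripper_width': 1.0017819151713894} 0.0187
```

View pics/side1.png

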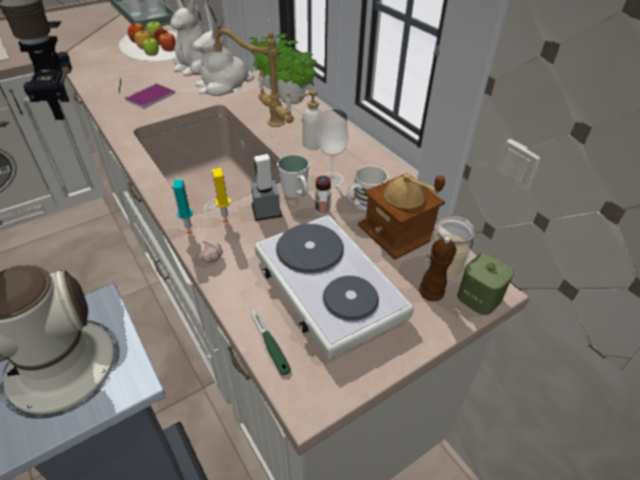

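View pics/top1.png

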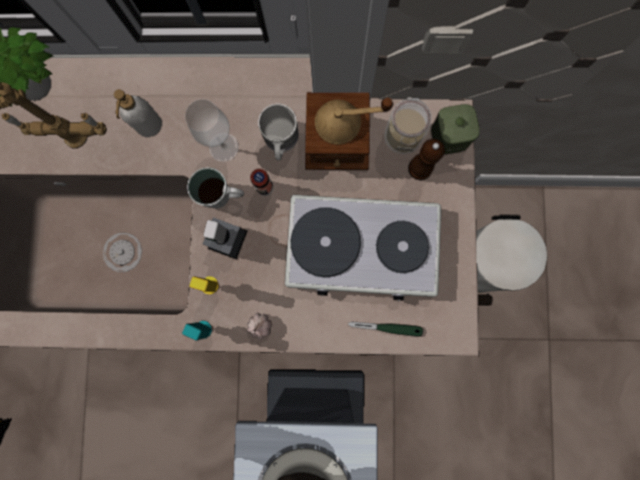

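Side view: the white probe in the grey dock is at about (264,180), the turquoise look-alike at (182,200) and the yellow one at (221,190). Top view: white (215,232), yellow (204,285), turquoise (197,329). The white one in the dock fits the description. The small plate is at side (350,297) / top (403,246), with the dials at the lower (-x) edge in the top view. I'll confirm with an enlarged crop.

```bash
python3 - <<'E'
from h import *
s=imaging.capture("side");t=imaging.capture("top")
a=cv2.resize(s["frame"][140:230,235:305],None,fx=5.5,fy=5.5,interpolation=2)
b=cv2.resize(t["frame"][205:270,190:256],None,fx=6,fy=6,interpolation=2)
H=max(a.shape[0],b.shape[0]);c=[cv2.copyMakeBorder(i,0,H-i.shape[0],0,0,0) for i in(a,b)]
cv2.imwrite("pics/c1.png",np.hstack(c));print([i.shape for i in c])
sp=[]
for p,uvs,n in((s,(350,297),'s'),(t,(403,246),'t')):
    for m in models.place_of(p,"plate_small_spot")[:1]:
        print(n,at_z(p,np.array(m["at"])*[640,480],.065)); sp.append(ray(p,np.array(m["at"])*[640,480]))
    # bright blob in the plate
    g=cv2.cvtColor(p["frame"],cv2.COLOR_BGR2GRAY); u,v=uvs; w=g[v-10:v+10,u-10:u+10].astype(float); w=np.clip(w-110,0,None)
    yy,xx=np.mgrid[v-10:v+10,u-10:u+10]; c=((w*xx).sum()/w.sum(),(w*yy).sum()/w.sum()); print(c,at_z(p,c,.065)); sp.append(ray(p,c))
print(tri([sp[1],sp[3]]))
# hob yaw from plate centres + case mask in top
for n in("plate_large","plate_small","hob"):
    for m in models.cut_out(t,n)[:2]:
        k=m["region"].astype(np.uint8);
        if k.sum()<20: continue
        cs=max(cv2.findContours(k,0,2)[0],key=cv2.contourArea)
        rc=cv2.minAreaRect(cs);print(n,m["confidence"],rc,[np.round(at_z(t,q,.06)[:2],3).tolist() for q in cv2.boxPoints(rc)])
E
```

```text
[(495, 385, 3), (495, 396, 3)]
s [ 0.54736991 -0.19955983  0.065     ]
(np.float64(350.4858027878162), np.float64(294.32662192393735)) [ 0.54586819 -0.20820815  0.065     ]
t [ 0.54516704 -0.21300545  0.065     ]
(np.float64(402.59792813208156), np.float64(245.83004208481708)) [ 0.548996  -0.2094656  0.065    ]
(array([ 0.54755101, -0.20868298,  0.0648095 ]), [np.float64(0.0016521746974201884), np.float64(0.0016521746974202322)])
plate_large 0.73 ((325.5, 241.5), (69.0, 71.0), 90.0) [[0.634, 0.04], [0.636, -0.118], [0.482, -0.119], [0.48, 0.037]]
plate_large 0.61 ((402.0, 246.0), (52.0, 52.0), 90.0) [[0.607, -0.152], [0.608, -0.267], [0.493, -0.265], [0.491, -0.152]]
plate_small 0.67 ((402.0, 246.0), (52.0, 52.0), 90.0) [[0.607, -0.152], [0.608, -0.267], [0.493, -0.265], [0.491, -0.152]]
plate_small 0.64 ((426.76123046875, 158.82403564453125), (24.82961654663086, 46.01529312133789), 36.38434982299805) [[0.721, -0.212], [0.808, -0.275], [0.774, -0.319], [0.688, -0.257]]
```

View pics/c1.png

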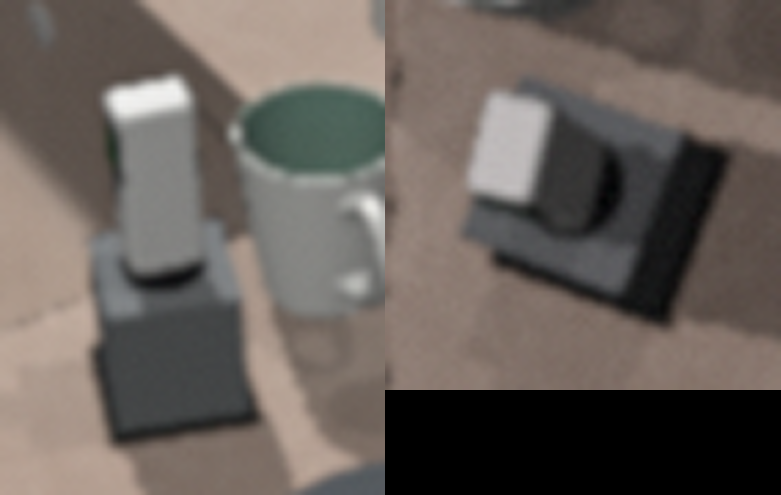

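The crop shows the white probe hanging in the dock, with its display on the left side in the side view (facing -x), while the look-alikes are coloured. I'll measure its position and yaw now.

```bash
cat > meas.py <<'E'
from h import *
from scipy.optimize import least_squares
def white(p,box,th,S=6):
    x0,y0,x1,y1=box; g=cv2.resize(p["frame"][y0:y1,x0:x1],None,fx=S,fy=S,interpolation=cv2.INTER_CUBIC)
    k=(g.min(2)>th).astype(np.uint8); cs=max(cv2.findContours(k,0,1)[0],key=cv2.contourArea)
    return (cs[:,0]+.5)/S-.5+[x0,y0]
E
python3 - <<'E'
from meas import *
s=imaging.capture("side");t=imaging.capture("top")
c=white(t,(200,212,230,246),150); rc=cv2.minAreaRect(c.astype(np.float32));print("cap",rc)
cs=white(s,(248,148,276,192),105); print("side bbox",cs.min(0),cs.max(0))
capw=np.array([at_z(t,q,.171)[:2] for q in cv2.boxPoints(rc)]);print(capw.round(4).tolist(),capw.mean(0))
e=np.roll(capw,-1,0)-capw; print(np.linalg.norm(e,axis=1),np.degrees(np.arctan2(e[:,1],e[:,0])))
# cap in side: brighter top
cc=white(s,(248,148,276,192),185); r2=cv2.minAreaRect(cc.astype(np.float32)); print("sidecap",r2)
print("tri",tri([ray(t,rc[0]),ray(s,r2[0])]))
for n in("mug","spice_jar"):
    for m in models.place_of(t,n)[:2]: print(n,m["confidence"],at_z(t,np.array(m["at"])*[640,480],0))
for uv in((204,285),): print("yellow top",at_z(t,uv,.19))
print("dock",[at_z(t,np.array([190,205])+np.array(q)/6,.075)[:2].round(3) for q in((525,80),(685,135),(470,235),(628,292))])
E
```

```text
cap ((209.88235473632812, 228.8872528076172), (10.186505317687988, 16.451995849609375), 14.036287307739258)
side bbox [247.58333333 152.91666667] [275.41666667 191.41666667]
[[0.5525, 0.205], [0.585, 0.1983], [0.5802, 0.178], [0.5477, 0.1847]] [0.56634976 0.19148245]
[0.03323951 0.02085793 0.03319263 0.02077955] [ -11.60668723 -103.36685709  168.26035454   76.75604877]
sidecap ((261.4124755859375, 157.5616912841797), (5.31920051574707, 13.873970985412598), 79.11442565917969)
tri (array([0.5653852 , 0.19321493, 0.16678278]), [np.float64(0.0016864302597547898), np.float64(0.0016864302597546855)])
mug 0.86 [0.6643099  0.20246094 0.        ]
spice_jar 0.95 [ 6.91396246e-01  1.01734779e-01 -2.22044605e-16]
spice_jar 0.67 [ 0.36913444 -0.17888191  0.        ]
yellow top [0.45307731 0.19370805 0.19      ]
dock [array([0.605, 0.066]), array([0.586, 0.007]), array([0.548, 0.085]), array([0.528, 0.027])]
```

apply_moves:
  moves:
    - [[0,0,0],-6.7]
    - [[0.0313,0.0222,0],0]
    - [[0.0313,0.0222,0],0]
    - [[0.0313,0.0222,0],0]
    - [[0.0313,0.0222,0],0]
  hand: 0.087

```text
time_s: 1.87
tcp_pos: [0.3091, 0.4753, 0.2226]
ee_rot: [[0.977, -0.215, 0.0], [-0.215, -0.977, 0.0], [0.0, -0.0, -1.0]]
wrist_force: [0.7, 1.3, 0.7]
gripper_width: 0.994
gripper_force: 0.0
```

apply_moves:
  moves:
    - [[0.0313,0.0222,0],0]
    - [[0.0313,0.0222,0],0]
    - [[0.0313,0.0222,0],0]
    - [[0.0313,0.0222,0],0]
    - [[0.0313,0.0222,0],0]

```text
time_s: 2.28
tcp_pos: [0.4382, 0.3328, 0.2229]
ee_rot: [[0.976, -0.216, 0.001], [-0.216, -0.976, 0.001], [0.0, -0.001, -1.0]]
wrist_force: [0.4, 0.3, 0.3]
gripper_width: 1.003
gripper_force: 0.0
```

apply_moves:
  moves:
    - [[0.0313,0.0222,0],0]
    - [[0.0313,0.0222,0],0]
    - [[0.0313,0.0222,0],0]
    - [[0,0,0],0]
    - [[0,0,0],0]

```text
time_s: 2.7
tcp_pos: [0.5155, 0.2473, 0.2223]
ee_rot: [[0.976, -0.22, -0.0], [-0.22, -0.976, -0.0], [-0.0, 0.0, -1.0]]
wrist_force: [-0.7, 0.7, -0.0]
gripper_width: 1.001
gripper_force: 0.0
```

apply_moves:
  moves:
    - [[0.0306,0.0214,0],0]
    - [[0.0306,0.0214,0],0]
    - [[0,0,0],0]
    - [[0,0,0],0]

```text
time_s: 3.03
tcp_pos: [0.5652, 0.1937, 0.2222]
ee_rot: [[0.976, -0.217, -0.001], [-0.217, -0.976, -0.0], [-0.001, 0.0, -1.0]]
wrist_force: [-1.0, 0.0, -0.4]
gripper_width: 0.998
gripper_force: 0.0
```

```bash
python3 - <<'E'
from h import *
s=imaging.capture("side"); print(r.sense()["tcp_pos"])
cv2.imwrite("pics/s2.png",cv2.resize(s["frame"][90:240,190:360],None,fx=4,fy=4,interpolation=2))
E
```

```text
[0.56459385 0.19444836 0.22229409]
```

View pics/s2.png

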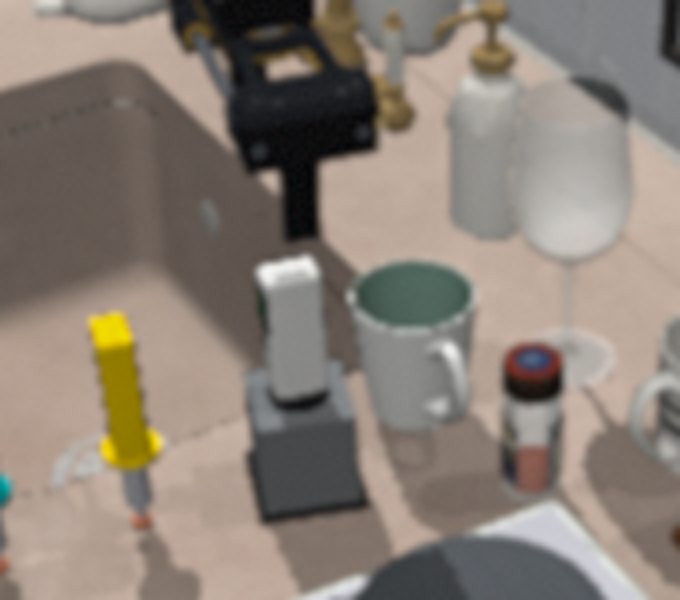

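The open gripper is above the probe: near finger at crop (300,200), cap at (290,268), with the mug and yellow look-alike clear of the fingers. Descending.

apply_moves:
  moves:
    - [[0.001,0.002,0.025],0]
    - [[0,0,0.025],0]
    - [[0,0,0.025],0]
    - [[0,0,0.026],0]
    - [[0,0,0],0]

```text
time_s: 3.5
tcp_pos: [0.561, 0.1917, 0.1164]
ee_rot: [[0.977, -0.215, -0.01], [-0.215, -0.977, -0.004], [-0.009, 0.006, -1.0]]
wrist_force: [-1.0, -0.1, -0.7]
gripper_width: 0.999
gripper_force: 0.0
```

apply_moves:
  moves:
    - [[0,0,0],0]
    - [[0,0,0],0]
    - [[0,0,0],0]
    - [[0,0,0],0]
    - [[0,0,0],0]
  hand: 0.0

```text
time_s: 3.92
tcp_pos: [0.5661, 0.1923, 0.1231]
ee_rot: [[0.976, -0.216, 0.002], [-0.216, -0.976, 0.001], [0.002, -0.002, -1.0]]
wrist_force: [-0.4, -1.0, -0.5]
gripper_width: 0.709
gripper_force: 0.0
```

apply_moves:
  moves:
    - [[0,0,0],0]
    - [[0,0,0],0]
    - [[0,0,0],0]
    - [[0,0,0],0]

```text
time_s: 4.25
tcp_pos: [0.5656, 0.1917, 0.1216]
ee_rot: [[0.976, -0.216, 0.0], [-0.216, -0.976, -0.0], [0.0, 0.0, -1.0]]
wrist_force: [0.3, 0.8, 0.2]
gripper_width: 0.402
gripper_force: 0.0
```

apply_moves:
  moves:
    - [[0,0,0],0]
    - [[0,0,0],0]
    - [[0,0,0],0]
    - [[0,0,0],0]
    - [[0,0,0],0]

```text
time_s: 4.67
tcp_pos: [0.5655, 0.1917, 0.1215]
ee_rot: [[0.976, -0.216, -0.0], [-0.216, -0.976, -0.0], [-0.0, 0.0, -1.0]]
wrist_force: [0.4, -0.4, 0.1]
gripper_width: 0.276
gripper_force: 29.9
```

apply_moves:
  moves:
    - [[0,0,0],0]
    - [[0,0,0],0]
    - [[0,0,0],0]

```text
time_s: 4.92
tcp_pos: [0.5655, 0.1917, 0.1215]
ee_rot: [[0.976, -0.216, -0.0], [-0.216, -0.976, -0.0], [-0.0, 0.0, -1.0]]
wrist_force: [0.2, 0.0, -0.5]
gripper_width: 0.274
gripper_force: 29.9
```

Gripped at 24 mm. Lifting 0.11 straight up.

apply_moves:
  moves:
    - [[0,0,-0.015],0]
    - [[0,0,-0.02],0]
    - [[0,0,-0.025],0]
    - [[0,0,-0.025],0]
    - [[0,0,-0.025],0]

```text
time_s: 5.33
tcp_pos: [0.5651, 0.1918, 0.2321]
ee_rot: [[0.976, -0.216, -0.001], [-0.216, -0.976, -0.0], [-0.001, 0.001, -1.0]]
wrist_force: [0.3, 0.4, -2.5]
gripper_width: 0.272
gripper_force: 29.9
```

apply_moves:
  moves:
    - [[0,0,0],0]
    - [[0,0,0],0]
    - [[0,0,0],0]

```text
time_s: 5.58
tcp_pos: [0.5646, 0.1916, 0.2302]
ee_rot: [[0.976, -0.217, -0.002], [-0.217, -0.976, -0.0], [-0.002, 0.001, -1.0]]
wrist_force: [0.6, -0.4, -3.6]
gripper_width: 0.273
gripper_force: 29.9
```

apply_moves:
  moves:
    - [[0,0,0],-4.75]
    - [[0,0,0],-4.75]
    - [[0.0003,0.0334,0],0]
    - [[0.0003,0.0334,0],0]
    - [[0.0003,0.0334,0],0]

```text
time_s: 6.0
tcp_pos: [0.5599, 0.0908, 0.2291]
ee_rot: [[0.999, -0.051, -0.004], [-0.051, -0.999, -0.001], [-0.004, 0.002, -1.0]]
wrist_force: [1.0, 0.3, -1.2]
gripper_width: 0.27
gripper_force: 29.9
```

apply_moves:
  moves:
    - [[0.0003,0.0334,0],0]
    - [[0.0003,0.0334,0],0]
    - [[0.0003,0.0334,0],0]
    - [[0.0003,0.0334,0],0]
    - [[0.0003,0.0334,0],0]

```text
time_s: 6.42
tcp_pos: [0.5526, -0.0766, 0.2295]
ee_rot: [[0.999, -0.052, -0.004], [-0.052, -0.999, 0.0], [-0.004, 0.0, -1.0]]
wrist_force: [0.6, -0.4, -1.4]
gripper_width: 0.278
gripper_force: 29.9
```

apply_moves:
  moves:
    - [[0.0003,0.0334,0],0]
    - [[0.0003,0.0334,0],0]
    - [[0.0003,0.0334,0],0]
    - [[0.0003,0.0334,0],0]
    - [[0,0,0],0]

```text
time_s: 6.83
tcp_pos: [0.5466, -0.2131, 0.229]
ee_rot: [[0.998, -0.058, -0.005], [-0.058, -0.998, -0.0], [-0.005, 0.001, -1.0]]
wrist_force: [0.7, 0.7, -1.2]
gripper_width: 0.271
gripper_force: 29.9
```

apply_moves:
  moves:
    - [[0,0,0],0]
    - [[0,0,0],0]
    - [[0,0,0],0]
    - [[0,0,0],0]
    - [[0,0,0],0]

```text
time_s: 7.25
tcp_pos: [0.5484, -0.2076, 0.2315]
ee_rot: [[0.999, -0.05, -0.0], [-0.05, -0.999, 0.0], [-0.0, -0.0, -1.0]]
wrist_force: [-0.8, 1.4, -1.7]
gripper_width: 0.277
gripper_force: 29.9
```

apply_moves:
  moves:
    - [[0,0,0.015],0]
    - [[0,0,0.015],0]
    - [[0,0,0.015],0]
    - [[0,0,0],0]
    - [[0,0,0],0]

```text
time_s: 7.67
tcp_pos: [0.548, -0.2081, 0.1862]
ee_rot: [[0.999, -0.051, -0.002], [-0.051, -0.999, -0.0], [-0.002, 0.0, -1.0]]
wrist_force: [-0.3, 0.1, -1.7]
gripper_width: 0.276
gripper_force: 29.9
```

apply_moves:
  moves:
    - [[0,0,0],0]
    - [[0,0,0],0]
    - [[0,0,0],0]
    - [[0,0,0],0]

```text
time_s: 8.0
tcp_pos: [0.5486, -0.2087, 0.1874]
ee_rot: [[0.999, -0.052, 0.002], [-0.052, -0.999, -0.0], [0.002, 0.0, -1.0]]
wrist_force: [0.5, 1.2, -1.9]
gripper_width: 0.276
gripper_force: 29.9
```

```bash
python3 - <<'E'
from h import *
s=imaging.capture("side"); t=imaging.capture("top"); S=r.sense(); T=S["tcp_pos"]; print(T,S["wrist_force"])
f=T-[0,0,.1065]; print("foot expected side px",proj(s,f), "spot px",proj(s,[.5475,-.209,.065]))
for p in(s,t):
  for n in("foot_tip","screen","plate_small_spot"):
    print(n,[(np.round(np.array(d["at"])*[640,480],1).tolist(),round(d["confidence"],2)) for d in models.place_of(p,n)][:4])
a=cv2.resize(s["frame"][200:330,300:400],None,fx=4.5,fy=4.5,interpolation=2)
b=cv2.resize(t["frame"][190:300,360:435],None,fx=4.5,fy=4.5,interpolation=2)
b=cv2.copyMakeBorder(b,0,a.shape[0]-b.shape[0],0,0,0);cv2.imwrite("pics/s3.png",np.hstack([a,b]))
E
```

```text
[ 0.54842573 -0.208663    0.18702804] [-0.34931211 -0.41766993 -1.45626517]
foot expected side px [[352.02640704 289.07264669]] spot px [[351.34953705 294.24137898]]
foot_tip [([351.4, 288.5], 0.59), ([223.2, 218.5], 0.52), ([190.9, 231.1], 0.39)]
screen [([179.9, 188.1], 0.83), ([222.2, 174.4], 0.77), ([344.8, 250.8], 0.55)]
plate_small_spot [([347.9, 294.2], 0.82)]
foot_tip []
screen [([187.7, 324.3], 0.8), ([365.8, 246.0], 0.67)]
plate_small_spot [([402.1, 245.3], 0.96), ([420.2, 167.3], 0.36)]
```

View pics/s3.png

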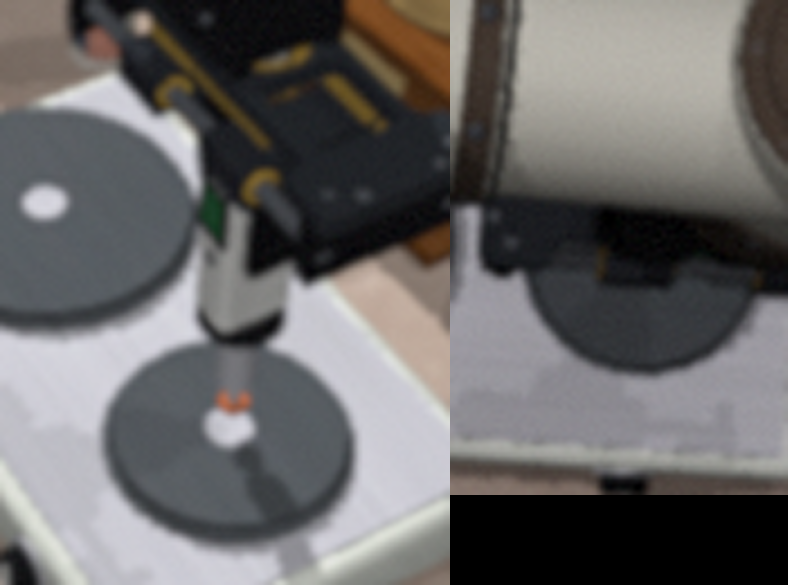

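Side view: the foot at crop (234,405) is just above the bright disc (231,427), and the green display faces the dial side. Lowering gently.

apply_moves:
  moves:
    - [[-0.001,0,0.007],0]
    - [[0,0,0.006],0]
    - [[0,0,0.004],0]
    - [[0,0,0],0]
    - [[0,0,0],0]

```text
time_s: 8.82
tcp_pos: [0.5469, -0.2085, 0.1692]
ee_rot: [[0.999, -0.052, -0.001], [-0.052, -0.999, 0.0], [-0.001, -0.0, -1.0]]
wrist_force: [-0.6, 1.2, -0.8]
gripper_width: 0.273
gripper_force: 29.9
```

apply_moves:
  moves:
    - [[0,0,0],0]
    - [[0,0,0],0]
    - [[0,0,0],0]
    - [[0,0,0],0]
    - [[0,0,0],0]

```text
time_s: 9.23
tcp_pos: [0.5472, -0.2086, 0.1697]
ee_rot: [[0.999, -0.052, -0.0], [-0.052, -0.999, -0.0], [-0.0, 0.0, -1.0]]
wrist_force: [-1.7, 0.4, -0.7]
gripper_width: 0.279
gripper_force: 29.9
```

apply_moves:
  moves:
    - [[0,0,0.002],0]
    - [[0,0,0.002],0]
    - [[0,0,0],0]
    - [[0,0,0],0]
    - [[0,0,0],0]

```text
time_s: 9.65
tcp_pos: [0.5475, -0.2087, 0.1658]
ee_rot: [[0.999, -0.052, 0.0], [-0.052, -0.999, -0.0], [0.0, 0.0, -1.0]]
wrist_force: [-1.2, 0.2, 1.4]
gripper_width: 0.272
gripper_force: 29.9
```

apply_moves:
  moves:
    - [[0,0,0],0]
    - [[0,0,0],0]
    - [[0,0,0],0]
    - [[0,0,0],0]
    - [[0,0,0],0]

```text
time_s: 10.07
tcp_pos: [0.5474, -0.2087, 0.1657]
ee_rot: [[0.999, -0.052, 0.0], [-0.052, -0.999, -0.0], [0.0, 0.0, -1.0]]
wrist_force: [0.4, -1.4, 1.3]
gripper_width: 0.274
gripper_force: 29.9
```

```bash
python3 - <<'E'
from h import *
F=[];Z=[]
for i in range(40):
    s=imaging.capture("side"); q=r.sense(); F.append(q["wrist_force"]);Z.append(q["tcp_pos"])
print(np.mean(F,0),np.std(F,0)/40**.5,np.mean(Z,0),q["time_s"])
a=s["frame"][220:330,300:400];cv2.imwrite("pics/s4.png",cv2.resize(a,None,fx=5,fy=5,interpolation=2))
E
```

```text
[ 0.24421209 -1.24131002  1.0488044 ] [0.09521599 0.08759212 0.06771329] [ 0.54738356 -0.20864009  0.16561869] 12.0667
```

View pics/s4.png

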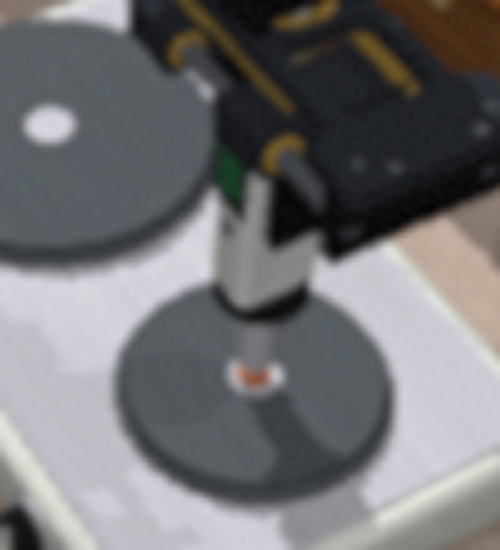

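The copper foot (crop 255,376) is centred on the bright disc. The net press is about 2.3 N, so the foot is pushed in about 6 mm, and the display faces the dials. Handing in.

```bash
python3 -c "
from station import r
print(r.finish_job())"
```

```text
the job is handed in; nothing more can be done
None
```

The job is handed in: the thermometer is still gripped upright on the small plate's bright disc with its display towards the dials, pressed at about 2.3 N (foot in about 6 mm by force and height). The hand-in call returned no verdict.

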